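Press the repaired pocket book

ROBOT

A 7-joint arm with a two-finger parallel gripper is mounted at the origin on the work surface. World frame = base frame: x ahead of the robot, y to its left, z up, the work surface at z = 0. Lengths are in m, angles in rad, forces in N, time in s.
With the tool pointing down it reaches from about 0.425 to 1.025 m from the base axis. Payload 9.4 kg.
Tool frame: the origin (TCP) lies midway between the tips of the shut fingers; the grasp point (between the pads) lies 19 mm behind it; z points along the fingers, y is the direction in which the jaws open and shut (so a half turn about z gives the same grasp; the last joint's range is limited). The gripper opens to 93 mm and grips with 3 to 60 N. Pads are 15 mm wide; open, the fingers measure 128 mm over their backs; the gripper's body (75 mm by 188 mm) begins 65 mm behind the grasp point.
Start: joints at [1.115, 0.599, -0.003, 1.599, 0.002, 0.943, -0.08], TCP at [0.268, -0.674, 0.219] pointing down, gripper open.
Joint ranges: [-2.57, 2.57], [-0.35, 1.97], [-1.29, 1.29], [0.11, 2.56], [-1.05, 4.19], [0.11, 1.86], [-2.63, 2.63]. Speed limits (rad/s): [2.22, 2.22, 3.01, 3.01, 3.14, 3.14, 3.14].

INTERFACE

Orientations are given as a rotation vector (axis times angle).
In Python, from station import ctrl, imaging, workorder gives the robot as it stands. The module is installed in compiled form; this text tells all that it offers.
- The arm moves only by the shell command python3 -m creep 'ROWS' [FORCE]. ROWS is JSON, a list of rows, each an object with "jaw": the closure, from 0 (fully open) to 1 (shut); "xyz": the shift along the tool's x, y, z in cm, a list of three; "turn": the turn, a rotation vector about the tool's x, y, z in rad, a list of three. In form: [{"jaw": jaw, "xyz": [dx, dy, dz], "turn": [wx, wy, wz]}, ...]. A call has 1 to 8 rows; each row is the pose to reach, as a shift and turn from the pose measured when the call began, along the tool's axes at that moment; what a row does not reach only later rows make up. A row lasts 1/10 s, in which the tool goes at most 50 mm and 8.59 degrees, less where a joint would pass 70% of its speed; a pose out of reach is approached as far as the arm can. A call with a gripper value outside its range is refused whole. The fingers move at their own pace and stop on an object; FORCE is the grip in N (left out, the last holds). Time passes only in rows, so rows that repeat a pose let the fingers close. It gives the time, the measured TCP pose, the force and the opening at its end, in the units of the state.
- ctrl.read_state(): the state, without advancing time (a new reading comes with each control period).
- imaging.grab_frame(name): name is "scene" or "top"; returns a dict with "pixels" (400x640x3 uint8, red, green, blue), "range_z" (400x640 float32, m along the optical axis (not along the pixel's ray), 0 where there is no reading), "vfov" (degrees; the focal length in pixels is half the picture's height over the tangent of half this angle, whatever the lens; pixels are square), "cx", "cy" (the principal point, pixels), "dist_coeffs" ([k1, k2, p1, p2, k3] as OpenCV has them; the pictures are not rectified), "xyz" and "attitude" of the camera in the world. Camera axes: x right, y up, looking along -z (the intrinsics and any distortion apply to the point x, -y, -z); pixel columns grow to the right and rows downward; lengths in m; the calibration is good to about 2 mm. A picture is of the moment at which its call begins.
- workorder.finish_job(): hands the job in, once; it reports no verdict.
The state is a dict: "time_s": time; "q": joint angles; "joint_vel": joint speeds; "joint_efforts": joint torques, N m; "eef_pos": TCP position; "tcp_rot": TCP orientation; "wrist_force": force on the tool from outside, world axes, zero at the start; "torque": the same for the moment, N m; "finger_gap": finger opening in m.
Only numpy, scipy, OpenCV 4.12 (cv2) and the standard library are available. Lean on these libraries where they do the work, as an engineer would, in place of code of your own. Each camera call takes 0.05 s, during which the arm holds its last target. There are 200 camera calls.

TASK

The repaired red pocket book must go into the green screw press. Lay it on the press bed, slide it lengthwise under the raised platen, centred and square, and push it gently home until its end is felt to press on the steel stop, then turn the black knob clockwise until the platen holds the book tight and the torque ratchet has slipped through at least two clicks, but no more than five. Let go of everything, and leave the green book and the other things on the table alone.

Things in the scene. Friction and masses are not known exactly. Their poses are not given: they have to be found in the camera images.
- red_book: Dark red hardbound pocket book lying flat, a rigid block 150 long (its x) x 62 wide (its y) x 24 mm thick, about 0.16 kg. Origin: centre of its underside. Either end may go to the stop. It is taken across its 62 mm width.
- press: Green screw press fixed to the table. Origin: table surface, on the knob's vertical axis; z up; throat opens to -x, books slide in along +x. Bed 120 mm wide (y), top 12 mm above the table, x -133 to +82 mm. Behind the stop a 60 mm wide column carries an arm, 48 mm wide, 72 to 96 mm above the table, reaching over the bed to x = -22 mm.
- stop: Steel stop plate at the back of the bed, 90 mm wide, 26 mm tall. Origin: centre of the lower edge of the face the book meets (press x = +34, y = 0, z = 12 mm). A seated book's centre is at press x = -41 mm and it sticks out of the throat by about 86 mm. The stop and the book's end are delicate: no more than 15 N between them.
- platen: Pale wooden pressing plate under the press arm, 60 (press x -30 to +30 mm) x 80 (y) x 10 mm. Origin: centre of its underside. It starts 3 to 5 mm above the top of a 24 mm book on the bed and comes down 24 mm per full clockwise turn of the spindle. It is sprung: it gives about 1.5 mm before the ratchet slips, then pressing with about 35 N.
- knob_grip (a point): On the axis of the round black knurled knob (diameter 48, height 40 mm, white line on top), 131 mm above the table, 15 mm below its top. The brass spindle collar (diameter 54 mm, red mark, top 102 mm above the table) lies under it. Clockwise from above lowers the platen; the knob stays at its height. Grip at any angle, turn up to about 1.5 rad, release and take again.
- ratchet (a joint): How far the knob has slipped in its ratchet, rad, 0 at the start, growing clockwise; each 0.2 rad is one click. It stays 0 while the knob first takes up free play (0.1 to 1.9 rad, almost no torque), then turns the spindle (about 0.20 N m, rising as the platen presses the book). At 0.32 N m the ratchet slips, steadily. The screw holds itself when the knob is let go.
- green_book: Green pocket book of the same size and form, not to be moved. Origin: centre of its underside.
- weight: Brass paperweight, 52 mm diameter, 62 mm tall. Origin: centre of its underside. A bystander.
- paste_jar: Lidded jar, 60 mm diameter, 70 mm tall. Origin: centre of its underside. A bystander.
- pen_cup: Blue ceramic cup, 72 mm diameter, 95 mm tall. Origin: centre of its underside. A bystander.
- bone_folder: Ivory coloured flat strip, 150 x 22 x 5 mm. Origin: centre of its underside. A bystander.
- stamp: Wooden hand stamp, foot 50 x 26 mm, 66 mm tall. Origin: centre of its underside. A bystander.
- eraser: White block, 45 x 22 x 12 mm. Origin: centre of its underside. A bystander.
There are look-alikes about, which are no part of the job. Leave any orange look-alike of the press alone. Of the things that look like the red_book, take the one that is farthest to the robot's right at the start.

How it is judged:
On the way, in this order (a step that is already met when the one before it is completed fails the run):
1. the red book lies on the press bed, pushed home so that its end presses on the stop, and not yet clamped (x of red_book in the frame of press above -0.0445 m and y of red_book in the frame of press between -0.012 and 0.012 m and z of red_book in the frame of press below 0.016 m and angle between the x axis of red_book and the x axis of press, either way round below 0.1 rad and contact force between platen and red_book below 2 N and contact force between red_book and stop above 1.5 N), for 0.03 s.
2. the platen is tight on the book and the ratchet has slipped at least two clicks (x of red_book in the frame of press above -0.0445 m and y of red_book in the frame of press between -0.012 and 0.012 m and z of red_book in the frame of press below 0.016 m and angle between the x axis of red_book and the x axis of press, either way round below 0.1 rad and contact force between platen and red_book above 8 N and value of joint ratchet above 0.4 rad), for 0.1 s.
At the end, for the whole second after the job is handed in: The red book lies flat on the press bed with its end within 3.5 mm of the stop, centred within 12 mm and square within 0.1 rad; the platen presses it with more than 8 N; the ratchet has slipped between 0.4 rad (two clicks) and 1.0 rad (five clicks) in all; book and knob are at rest (all of step 2 and value of joint ratchet below 1 rad and linear speed of red_book below 0.01 m/s and velocity of joint ratchet below 0.05 rad/s); the robot touches nothing.
It fails at once if the book is pushed into the stop with more than 15 N (contact force between red_book and stop above 15 N).
It fails at once if the ratchet is cranked on past five clicks (value of joint ratchet above 1 rad).
It fails at once if a bystander is moved by more than 25 mm (distance of any of green_book, weight, paste_jar, pen_cup, bone_folder, stamp, eraser from where it was at the start of the episode above 0.025 m).
It also fails if it takes over 72 s, if anything falls off the work surface, if the arm or the gripper's body presses on something with over 40 N, if the wrist force passes 120 N, or if a joint passes its speed limit or range.

## Working session

There is one attempt and no reset: what is moved stays moved. The work goes in short steps, Python scripts to look and compute and a shell command to move; the robot and the scene stay as the last step left them, time stands still between calls to the robot, and variables do not carry over. Pictures are saved under pics/ and viewed, about 8 in all and at most 12, crops included, and the job is handed in when it is done.

```bash
mkdir -p pics; cat > h.py <<'E'
import numpy as np, cv2
from station import ctrl, imaging, workorder
from scipy.spatial.transform import Rotation as R
def rays(f,uv):
    h=200/np.tan(np.radians(f["vfov"])/2); K=np.array([[h,0,f["cx"]],[0,h,f["cy"]],[0,0,1.]])
    n=cv2.undistortPoints(np.array(uv,float).reshape(-1,1,2),K,np.array(f["dist_coeffs"],float)).reshape(-1,2)
    A=R.from_rotvec(f["attitude"]).as_matrix() if np.size(f["attitude"])==3 else R.from_quat(f["attitude"]).as_matrix()
    return np.array(f["xyz"],float), np.c_[n[:,0],-n[:,1],-np.ones(len(n))]@A.T
def plane(f,uv,z):
    o,d=rays(f,uv); return o+d*((z-o[2])/d[:,2])[:,None]
def pts(f,uv):
    uv=np.array(uv,int).reshape(-1,2); o,d=rays(f,uv); return o+d*f["range_z"][uv[:,1],uv[:,0]][:,None]
def save(n,img): cv2.imwrite("pics/"+n+".png",cv2.cvtColor(img,cv2.COLOR_RGB2BGR))
E
python3 - <<'E'
from h import *
for n in("top","scene"):
    f=imaging.grab_frame(n); save(n+"0",f["pixels"]); np.save(n+"0.npy",f,allow_pickle=True)
    print(n,f["xyz"],f["attitude"],f["vfov"],f["cx"],f["cy"],f["dist_coeffs"])
print(ctrl.read_state())
E
```

```text
top [0.26612374 0.05872737 1.20713904] [ 0.15583384 -0.17418053 -1.71890649] 52.09078076075579 322.7871268711132 196.60806268511573 [0.00436268 0.         0.         0.         0.        ]
scene [0.95005211 0.60120867 1.23655527] [0.24974782 0.69582449 2.332611  ] 45.439979880136555 313.43915389864435 189.55875696146788 [-0.14533135  0.          0.          0.          0.        ]
{'time_s': 0.1, 'q': array([ 1.11530465,  0.60006516, -0.00255282,  1.60002354,  0.00181333,
        0.94291029, -0.07984417]), 'joint_vel': array([ 6.27762607e-04, -2.74857028e-03, -5.63108471e-04, -2.47240672e-03,
        2.62927286e-05, -3.96434885e-04, -7.37015749e-05]), 'joint_efforts': array([ 5.31547121e-03, -7.66551018e+01,  1.50289681e+00, -2.52936298e+01,
       -5.22005092e-02,  1.35915677e-02,  3.41169721e-05]), 'eef_pos': array([ 0.2679351 , -0.67321302,  0.21784113]), 'tcp_rot': array([-3.08408339e+00, -5.91246285e-01,  6.23391218e-04]), 'wrist_force': array([ 0.47323208,  0.22082463, -0.08117667]), 'torque': array([ 0.00470785, -0.01153808,  0.0275758 ]), 'finger_gap': 0.09295444305183068}
```

View pics/top0.png

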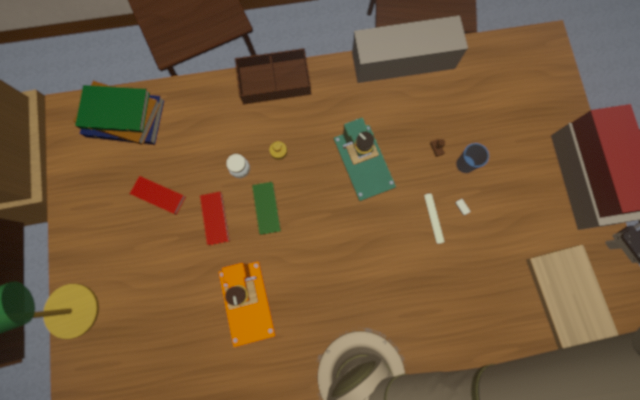

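View pics/scene0.png

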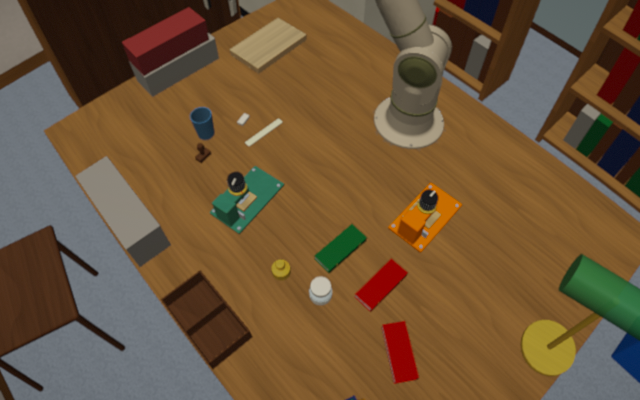

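Top view: image right is the robot's right (-y). There are two red books, at (157,195) and (214,218), and the second one looks farther right. The green press is at (364,158) with its throat facing the robot, and the orange look-alike is at (246,303). I'll measure them now.

```bash
python3 - <<'E'
from h import *
for n in("top","scene"):
    f=np.load(n+"0.npy",allow_pickle=True).item(); im=f["pixels"]; hsv=cv2.cvtColor(im,cv2.COLOR_RGB2HSV)
    H,S,V=[hsv[...,i].astype(int) for i in range(3)]
    M={"red":((H<6)|(H>174))&(S>200)&(V>100),"green":(H>50)&(H<75)&(S>130)&(V>50),"press":(H>72)&(H<90)&(S>90)}
    vv,uu=np.mgrid[0:400,0:640]; P=pts(f,np.c_[uu.ravel(),vv.ravel()]).reshape(400,640,3); np.save(n+"P.npy",P)
    tab=(P[...,0]>0.2)&(P[...,0]<0.95)&(abs(P[...,1])<.75)&(P[...,2]<.2)&(P[...,2]>0.003)
    for k,m in M.items():
        m=m&tab
        if k!="press": m&=abs(P[...,2]-.024)<.006
        c,_=cv2.findContours(m.astype(np.uint8),cv2.RETR_EXTERNAL,cv2.CHAIN_APPROX_NONE)
        for q in c:
            if cv2.contourArea(q)<150: continue
            w=plane(f,q.reshape(-1,2),.024 if k!="press" else .012)[:,:2]
            r=cv2.minAreaRect((w*1000).astype(np.float32)); B=cv2.boxPoints(r)
            e=max((B[1]-B[0],B[2]-B[1]),key=np.linalg.norm)
            mm=np.zeros(m.shape,np.uint8);cv2.drawContours(mm,[q],-1,1,-1)
            print(n,k,"px",q.reshape(-1,2).mean(0).round(),"c",np.round(r[0],1),"size",np.round(r[1],1),"longaxis deg",round(np.degrees(np.arctan2(e[1],e[0]))%180,1),"medz",np.median(P[...,2][(mm>0)&m]).round(4))
    # press by depth: bed top, arm top, knob top
    near=(abs(P[...,0]-.6)<.2)&(abs(P[...,1])<.17)
    for nm,a,b in(("bed",.008,.016),("arm",.09,.0985),("knobtop",.142,.152),("table",-.004,.004)):
        m=near&(P[...,2]>a)&(P[...,2]<b)
        if nm=="bed": m&=(H>65)&(H<95)&(S>80)
        k,l,st,ce=cv2.connectedComponentsWithStats(m.astype(np.uint8))
        i=1+np.argmax(st[1:,4]); s=l==i
        r=cv2.minAreaRect((P[s][:,:2]*1000).astype(np.float32)); B=cv2.boxPoints(r); e=max((B[1]-B[0],B[2]-B[1]),key=np.linalg.norm)
        print(n,nm,st[i,4],"px",ce[i].round(),"mean",P[s].mean(0).round(4),"rect",np.round(r[0],1),np.round(r[1],1),round(np.degrees(np.arctan2(e[1],e[0]))%180,1))
f=np.load("top0.npy",allow_pickle=True).item()["pixels"]; g=np.load("scene0.npy",allow_pickle=True).item()["pixels"]
a=cv2.resize(f[165:255,120:290],None,fx=3.5,fy=3.5,interpolation=2); b=cv2.resize(f[105:210,310:420],None,fx=2.5,fy=2.5,interpolation=2)
o=np.zeros((590,790,3),np.uint8); o[:a.shape[0],:a.shape[1]]=a; o[320:320+b.shape[0],:b.shape[1]]=b
c=cv2.resize(g[160:240,200:295],None,fx=3.2,fy=3.2,interpolation=2); o[320:320+c.shape[0],400:400+c.shape[1]]=c
save("crop1",o)
E
```

```text
top red px [213. 218.] c [498.4 352.2] size [146.5  56.9] longaxis deg 2.8 medz 0.0239
top red px [156. 194.] c [595.  513.3] size [144.9  58.2] longaxis deg 56.7 medz 0.024
top green px [266. 209.] c [504.5 196.6] size [141.8  52.1] longaxis deg 1.4 medz 0.0241
top press px [362. 168.] c [ 600.2 -114.6] size [201.5 108.1] longaxis deg 12.4 medz 0.012
top press px [355. 128.] c [ 715.1 -108.1] size [45.7 56.6] longaxis deg 123.8 medz 0.0954
top bed 1152 px [366. 174.] mean [ 0.5638 -0.1131  0.0119] rect [ 600.7 -114.1] [204.7 111. ] 12.9
top arm 286 px [355. 128.] mean [ 0.6821 -0.094   0.095 ] rect [677.2 -97.8] [65.2 60.1] 17.9
top knobtop 221 px [365. 139.] mean [ 0.6264 -0.1084  0.1458] rect [ 627.3 -108.7] [45.2 47. ] 144.9
top table 10004 px [320. 175.] mean [ 5.863e-01  2.390e-02 -1.000e-04] rect [ 6.e+02 -1.e-01] [340.  399.9] 180.0
scene red px [400. 351.] c [596.  511.8] size [148.7  58.7] longaxis deg 57.5 medz 0.0248
scene red px [381. 284.] c [500.9 350.5] size [146.7  60.4] longaxis deg 2.5 medz 0.025
scene green px [341. 247.] c [507.5 197.2] size [146.6  61.9] longaxis deg 1.3 medz 0.0249
scene press px [245. 199.] c [ 604.7 -122.9] size [210.2 132.8] longaxis deg 12.0 medz 0.0151
scene bed 890 px [257. 197.] mean [ 0.5762 -0.0984  0.0126] rect [ 601.7 -106.9] [213.6 103.9] 13.7
scene arm 306 px [226. 201.] mean [ 0.6785 -0.0968  0.0954] rect [ 669.4 -100. ] [79.9 60.6] 10.1
scene knobtop 200 px [235. 179.] mean [ 0.6288 -0.1101  0.1469] rect [ 628.1 -111.9] [48.7 47.9] 61.8
scene table 9188 px [274. 233.] mean [6.102e-01 2.620e-02 6.000e-04] rect [600.   0.] [400.  339.8] 0.0
```

View pics/crop1.png

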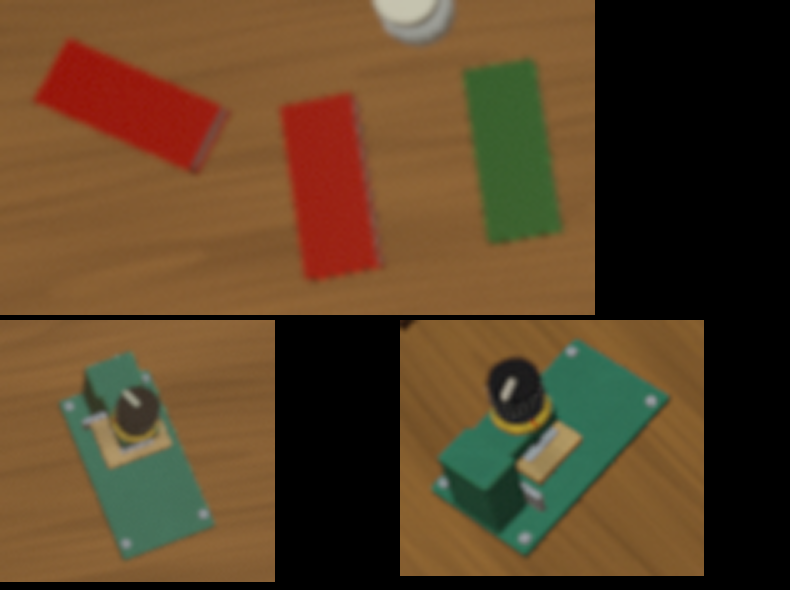

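The candidates are the red books at px (157,195), world (0.595,0.513), and px (214,218), world (0.499,0.351). The crop confirms two loose red books. The one at (214,218) has the smaller y, so it is farther right and I'll take that one. The green press has its knob at (0.628,-0.110) and its throat faces the robot. Next I'll refine its yaw from the bed bolts.

```bash
cat > plan.py <<'E'
import sys; from h import *
def plan(x,y,z,yaw):
    s=ctrl.read_state(); A=R.from_rotvec(s["tcp_rot"]); d=A.inv().apply(np.array([x,y,z])-s["eef_pos"])*100
    T=R.from_matrix(np.c_[[np.cos(yaw),np.sin(yaw),0],[np.sin(yaw),-np.cos(yaw),0],[0,0,-1]])
    print("shift cm",d.round(2),"turn",(A.inv()*T).as_rotvec().round(3),"| q",s["q"].round(2),"t",round(s["time_s"],2),"F",s["wrist_force"].round(1),"gap",round(s["finger_gap"],4))
if __name__=="__main__":
    a=[float(v) for v in sys.argv[1:]]; plan(a[0],a[1],a[2],np.radians(a[3]))
E
python3 - <<'E'
from h import *
t=np.array([(69,406),(146,378),(203,514),(126,544)],float); s=np.array([(443,483),(525,538),(651,401),(571,351)],float)
t=np.c_[t[:,0]/2.5+310,(t[:,1]-320)/2.5+105]; s=np.c_[(s[:,0]-400)/3.2+200,(s[:,1]-320)/3.2+160]
for n,p in(("top",t),("scene",s)):
    f=np.load(n+"0.npy",allow_pickle=True).item(); w=plane(f,p,.013)[:,:2]
    print(n,w.round(4).tolist(),"c",w.mean(0).round(4))
    for a,b in((0,3),(1,2),(0,1),(3,2)):
        e=w[a]-w[b]; print(np.linalg.norm(e).round(4),np.degrees(np.arctan2(e[1],e[0])).round(1))
E
python3 plan.py 0.52 -0.2 0.22 2.6
```

```text
top [[0.6835, -0.0469], [0.7046, -0.1466], [0.5239, -0.1837], [0.502, -0.0861]] c [ 0.6035 -0.1158]
0.1857 12.2
0.1844 11.6
0.102 102.0
0.1 102.7
scene [[0.7073, -0.1452], [0.6842, -0.0469], [0.5035, -0.0863], [0.5251, -0.1849]] c [ 0.605  -0.1158]
0.1865 12.3
0.185 12.3
0.101 -76.8
0.101 -77.6
shift cm [ 40.92 -34.64  -0.17] turn [-0.001  0.     0.333] | q [ 1.12  0.6  -0.    1.6   0.    0.94 -0.08] t 0.1 F [ 0.5  0.2 -0.1] gap 0.093
```

```bash
r='{"jaw":0,"xyz":[41,-34.6,0],"turn":[0,0,0.333]}'; python3 -m creep '[{"jaw":0,"xyz":[41,-34.6,0],"turn":[0,0,0.333]},{"jaw":0,"xyz":[41,-34.6,0],"turn":[0,0,0.333]},{"jaw":0,"xyz":[41,-34.6,0],"turn":[0,0,0.333]},{"jaw":0,"xyz":[41,-34.6,0],"turn":[0,0,0.333]},{"jaw":0,"xyz":[41,-34.6,0],"turn":[0,0,0.333]},{"jaw":0,"xyz":[41,-34.6,0],"turn":[0,0,0.333]},{"jaw":0,"xyz":[41,-34.6,0],"turn":[0,0,0.333]},{"jaw":0,"xyz":[41,-34.6,0],"turn":[0,0,0.333]}]'; python3 plan.py 0.54 0.05 0.2 2.6;python3 plan.py 0.461 0.350 0.1 2.6
```

```text
time_s: 0.9
eef_pos: [0.457, -0.3188, 0.2183]
tcp_rot: [-3.139, -0.072, 0.001]
wrist_force: [0.9, 0.2, 0.2]
finger_gap: 0.0928
shift cm [  9.98 -36.46   1.87] turn [-0.001  0.001  0.   ] | q [ 0.46  0.4   0.07  1.99 -0.04  0.75 -0.98] t 0.9 F [0.9 0.2 0.2] gap 0.0928
shift cm [  3.47 -66.77  11.92] turn [-0.001  0.001  0.   ] | q [ 0.46  0.4   0.07  1.99 -0.04  0.75 -0.98] t 0.9 F [0.9 0.2 0.2] gap 0.0928
```

```bash
python3 -m creep '[{"jaw":0,"xyz":[10,-36,1.5],"turn":[0,0,0]},{"jaw":0,"xyz":[10,-36,1.5],"turn":[0,0,0]},{"jaw":0,"xyz":[10,-36,1.5],"turn":[0,0,0]},{"jaw":0,"xyz":[10,-36,1.5],"turn":[0,0,0]},{"jaw":0,"xyz":[10,-36,1.5],"turn":[0,0,0]},{"jaw":0,"xyz":[10,-36,1.5],"turn":[0,0,0]},{"jaw":0,"xyz":[3.5,-66.5,1.5],"turn":[0,0,0]},{"jaw":0,"xyz":[3.5,-66.5,1.5],"turn":[0,0,0]}]'; python3 plan.py 0.461 0.350 0.1 2.6
```

```text
time_s: 1.7
eef_pos: [0.5069, 0.0721, 0.2057]
tcp_rot: [-3.139, -0.072, 0.002]
wrist_force: [1.6, 0.8, -0.2]
finger_gap: 0.093
shift cm [ -3.3  -27.95  10.61] turn [-0.001  0.001  0.   ] | q [-0.27  0.36  0.02  2.1  -0.01  0.68 -1.76] t 1.7 F [ 1.6  0.8 -0.2] gap 0.093
```

```bash
python3 -m creep '[{"jaw":0,"xyz":[-3.3,-28,4],"turn":[0,0,0]},{"jaw":0,"xyz":[-3.3,-28,4],"turn":[0,0,0]},{"jaw":0,"xyz":[-3.3,-28,4],"turn":[0,0,0]},{"jaw":0,"xyz":[-3.3,-28,4],"turn":[0,0,0]},{"jaw":0,"xyz":[-3.3,-28,4],"turn":[0,0,0]},{"jaw":0,"xyz":[-3.3,-28,4],"turn":[0,0,0]},{"jaw":0,"xyz":[-3.3,-28,10.6],"turn":[0,0,0]},{"jaw":0,"xyz":[-3.3,-28,10.6],"turn":[0,0,0]}]'; python3 plan.py 0.461 0.350 0.004 2.6
python3 - <<'E'
from h import *
f=imaging.grab_frame("top"); save("top1",cv2.resize(f["pixels"][150:300,140:340],None,fx=3.5,fy=3.5))
E
```

```text
time_s: 2.5
eef_pos: [0.4588, 0.3512, 0.0967]
tcp_rot: [3.14, 0.077, -0.007]
wrist_force: [-1.2, -1.3, 0.2]
finger_gap: 0.0927
shift cm [0.25 0.13 9.27] turn [0.001 0.004 0.004] | q [-0.75  0.59  0.    2.04 -0.01  0.52 -2.26] t 2.5 F [-1.2 -1.3  0.2] gap 0.0927
```

View pics/top1.png

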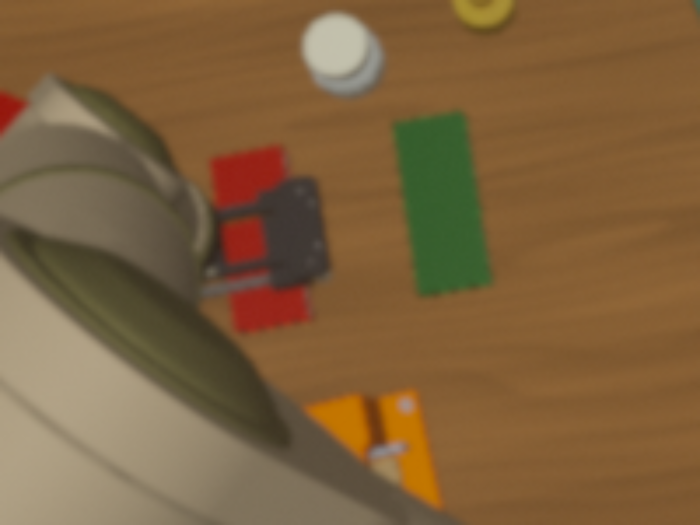

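The gripper straddles the chosen book, at crop (260,240). The green book and the orange press are clear. I'll lower and grip.

```bash
python3 -m creep '[{"jaw":0,"xyz":[0.2,0.1,4],"turn":[0,0,0]},{"jaw":0,"xyz":[0.2,0.1,7.5],"turn":[0,0,0]},{"jaw":0,"xyz":[0.2,0.1,9.2],"turn":[0,0,0]},{"jaw":0,"xyz":[0.2,0.1,9.2],"turn":[0,0,0]},{"jaw":0,"xyz":[0.2,0.1,9.2],"turn":[0,0,0]}]' 35; python3 plan.py 0.461 0.350 0.004 2.6
```

```text
time_s: 3.05
eef_pos: [0.4603, 0.3485, 0.0035]
tcp_rot: [3.138, 0.074, -0.01]
wrist_force: [0.2, -0.6, -0.2]
finger_gap: 0.0931
shift cm [ 0.08 -0.15 -0.05] turn [0.003 0.006 0.002] | q [-0.75  0.74 -0.    2.08 -0.01  0.33 -2.26] t 3.05 F [ 0.2 -0.6 -0.2] gap 0.0931
```

```bash
python3 -m creep '[{"jaw":1,"xyz":[0,-0.1,-0.05],"turn":[0,0,0]},{"jaw":1,"xyz":[0,-0.1,-0.05],"turn":[0,0,0]},{"jaw":1,"xyz":[0,-0.1,-0.05],"turn":[0,0,0]},{"jaw":1,"xyz":[0,-0.1,-0.05],"turn":[0,0,0]},{"jaw":1,"xyz":[0,-0.1,-0.05],"turn":[0,0,0]},{"jaw":1,"xyz":[0,-0.1,-0.05],"turn":[0,0,0]}]' 35; python3 plan.py 0.461 0.350 0.004 2.6
```

```text
time_s: 3.65
eef_pos: [0.4603, 0.3496, 0.0043]
tcp_rot: [3.138, 0.074, -0.009]
wrist_force: [-1.2, -0.4, 4.8]
finger_gap: 0.0617
shift cm [ 0.07 -0.03  0.03] turn [0.003 0.006 0.002] | q [-0.75  0.74 -0.    2.08 -0.01  0.33 -2.26] t 3.65 F [-1.2 -0.4  4.8] gap 0.0617
```

```bash
python3 -m creep '[{"jaw":1,"xyz":[0,0,-1],"turn":[0,0,0]},{"jaw":1,"xyz":[0,0,-4],"turn":[0,0,0]},{"jaw":1,"xyz":[0,0,-8],"turn":[0,0,0]},{"jaw":1,"xyz":[0,0,-12],"turn":[0,0,0]},{"jaw":1,"xyz":[0,0,-16],"turn":[0,0,0]},{"jaw":1,"xyz":[0,0,-18],"turn":[0,0,0]},{"jaw":1,"xyz":[0,0,-18],"turn":[0,0,0]}]' 35; python3 plan.py 0.50 0.10 0.18 7;python3 plan.py 0.4817 -0.1423 0.18 12.3
```

```text
time_s: 4.35
eef_pos: [0.4625, 0.3509, 0.1877]
tcp_rot: [-3.14, -0.074, 0.003]
wrist_force: [-0.3, 0.7, -1.7]
finger_gap: 0.0618
shift cm [ 2.57 25.24  0.75] turn [-0.001  0.002 -0.075] | q [-0.75  0.46  0.01  1.97 -0.01  0.71 -2.26] t 4.35 F [-0.3  0.7 -1.7] gap 0.0618
shift cm [-0.4  49.36  0.73] turn [-0.001  0.002 -0.168] | q [-0.75  0.46  0.01  1.97 -0.01  0.71 -2.26] t 4.35 F [-0.3  0.7 -1.7] gap 0.0618
```

```bash
python3 -m creep '[{"jaw":1,"xyz":[0.5,4,0.5],"turn":[0,0,0]},{"jaw":1,"xyz":[1,8,0.5],"turn":[0,0,-0.02]},{"jaw":1,"xyz":[1.5,12,0.5],"turn":[0,0,-0.05]},{"jaw":1,"xyz":[2,16,0.5],"turn":[0,0,-0.07]},{"jaw":1,"xyz":[2.5,20,0.5],"turn":[0,0,-0.1]},{"jaw":1,"xyz":[2.5,24,0.5],"turn":[0,0,-0.12]},{"jaw":1,"xyz":[2,28,0.5],"turn":[0,0,-0.14]},{"jaw":1,"xyz":[1.5,31,0.5],"turn":[0,0,-0.168]}]' 35;python3 plan.py 0.4817 -0.1423 0.18 12.3
```

```text
time_s: 5.15
eef_pos: [0.4907, 0.0391, 0.1812]
tcp_rot: [-3.123, -0.336, 0.007]
wrist_force: [-1.0, 0.9, -1.9]
finger_gap: 0.0617
shift cm [-4.74 17.54  0.13] turn [-0.001  0.004 -0.001] | q [-0.17  0.38 -0.04  2.16  0.02  0.61 -1.58] t 5.15 F [-1.   0.9 -1.9] gap 0.0617
```

```bash
python3 -m creep '[{"jaw":1,"xyz":[-1,4,0],"turn":[0,0.004,0]},{"jaw":1,"xyz":[-2.3,8,0],"turn":[0,0.004,0]},{"jaw":1,"xyz":[-3.5,12,0],"turn":[0,0.004,0]},{"jaw":1,"xyz":[-4.3,15,0],"turn":[0,0.004,0]},{"jaw":1,"xyz":[-4.8,17.5,0.5],"turn":[0,0.004,0]},{"jaw":1,"xyz":[-4.8,17.5,3],"turn":[0,0.004,0]},{"jaw":1,"xyz":[-4.8,17.5,6],"turn":[0,0.004,0]},{"jaw":1,"xyz":[-4.8,17.5,8],"turn":[0,0.004,0]}]' 35;python3 plan.py 0.4817 -0.1423 0.016 12.3
python3 - <<'E'
from h import *
a=imaging.grab_frame("top")["pixels"]; b=imaging.grab_frame("scene")["pixels"]
save("v2",np.hstack([cv2.resize(a[90:250,290:450],(400,400)),cv2.resize(b[110:270,190:350],(400,400))]))
E
```

```text
time_s: 5.95
eef_pos: [0.4791, -0.1421, 0.0989]
tcp_rot: [-3.122, -0.335, 0.005]
wrist_force: [-0.6, 0.0, -1.5]
finger_gap: 0.0619
shift cm [0.27 0.09 8.29] turn [-0.002  0.003 -0.001] | q [ 0.19  0.52 -0.03  2.21  0.03  0.41 -1.22] t 5.95 F [-0.6  0.  -1.5] gap 0.0619
```

View pics/v2.png

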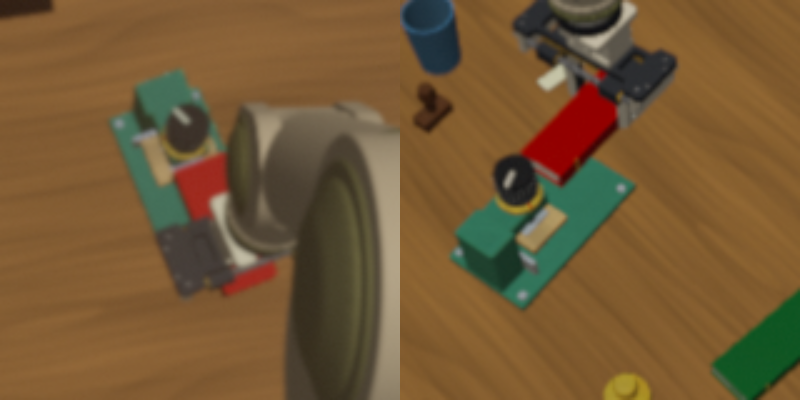

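The book is held level over the bed in front of the platen and aligned with the press (left panel (200,190), right panel (575,130)). I'll lower it.

```bash
python3 -m creep '[{"jaw":1,"xyz":[0.2,0.1,3],"turn":[0,0.003,0]},{"jaw":1,"xyz":[0.2,0.1,5.5],"turn":[0,0.003,0]},{"jaw":1,"xyz":[0.2,0.1,7],"turn":[0,0.003,0]},{"jaw":1,"xyz":[0.2,0.1,7.8],"turn":[0,0.003,0]},{"jaw":1,"xyz":[0.2,0.1,8.1],"turn":[0,0.003,0]},{"jaw":1,"xyz":[0.2,0.1,8.2],"turn":[0,0.003,0]},{"jaw":1,"xyz":[0.2,0.1,8.25],"turn":[0,0.003,0]},{"jaw":1,"xyz":[0.2,0.1,8.25],"turn":[0,0.003,0]}]' 35;python3 plan.py 0.4817 -0.1423 0.016 12.3
```

```text
time_s: 6.85
eef_pos: [0.4803, -0.1421, 0.0164]
tcp_rot: [-3.121, -0.336, 0.004]
wrist_force: [-0.4, 0.4, -1.7]
finger_gap: 0.0615
shift cm [0.13 0.05 0.04] turn [-0.003  0.002 -0.   ] | q [ 0.19  0.68 -0.02  2.25  0.04  0.22 -1.22] t 6.85 F [-0.4  0.4 -1.7] gap 0.0615
```

```bash
python3 -m creep '[{"jaw":1,"xyz":[0,0,0.05],"turn":[0,0,0]},{"jaw":1,"xyz":[0,0,0.1],"turn":[0,0,0]},{"jaw":1,"xyz":[0,0,0.15],"turn":[0,0,0]},{"jaw":1,"xyz":[0,0,0.15],"turn":[0,0,0]}]' 35;python3 plan.py 0.4817 -0.1423 0.016 12.3
```

```text
time_s: 7.25
eef_pos: [0.4805, -0.1422, 0.016]
tcp_rot: [-3.121, -0.336, 0.002]
wrist_force: [-2.7, 0.7, 12.7]
finger_gap: 0.0617
shift cm [ 0.11  0.04 -0.  ] turn [-0.002  0.001 -0.   ] | q [ 0.19  0.68 -0.02  2.25  0.04  0.22 -1.23] t 7.25 F [-2.7  0.7 12.7] gap 0.0617
```

```bash
python3 -m creep '[{"jaw":1,"xyz":[0,0,-0.03],"turn":[0,0,0]},{"jaw":1,"xyz":[0,0,-0.03],"turn":[0,0,0]},{"jaw":1,"xyz":[1,0,-0.03],"turn":[0,0,0]},{"jaw":1,"xyz":[2,0,-0.03],"turn":[0,0,0]},{"jaw":1,"xyz":[3,0,-0.03],"turn":[0,0,0]},{"jaw":1,"xyz":[4,0,-0.03],"turn":[0,0,0]},{"jaw":1,"xyz":[5,0,-0.03],"turn":[0,0,0]},{"jaw":1,"xyz":[5,0,-0.03],"turn":[0,0,0]}]' 6;python3 plan.py 0.5502 -0.1273 0.016 12.3
```

```text
time_s: 8.05
eef_pos: [0.5321, -0.1308, 0.0162]
tcp_rot: [-3.121, -0.338, -0.003]
wrist_force: [1.4, 1.0, 2.4]
finger_gap: 0.0619
shift cm [1.85 0.04 0.02] turn [-0.002 -0.002  0.001] | q [ 0.15  0.7  -0.02  2.15  0.03  0.29 -1.25] t 8.05 F [1.4 1.  2.4] gap 0.0619
```

```bash
python3 -m creep '[{"jaw":1,"xyz":[0.4,0.02,0],"turn":[0,0,0]},{"jaw":1,"xyz":[0.8,0.03,0],"turn":[0,0,0]},{"jaw":1,"xyz":[1.2,0.03,0],"turn":[0,0,0]},{"jaw":1,"xyz":[1.2,0.03,0],"turn":[0,0,0]},{"jaw":1,"xyz":[1.2,0.03,0],"turn":[0,0,0]}]' 6;python3 plan.py 0.5502 -0.1273 0.016 12.3
for i in 1 2; do :; done
python3 - <<'E'
from h import *
for n in("scene",):
    f=imaging.grab_frame(n); im=f["pixels"]; hsv=cv2.cvtColor(im,cv2.COLOR_RGB2HSV).astype(int)
    save("v3",cv2.resize(im[110:230,190:310],(600,600),interpolation=2))
E
```

```text
time_s: 8.55
eef_pos: [0.5443, -0.1285, 0.0162]
tcp_rot: [-3.121, -0.338, -0.004]
wrist_force: [1.1, 0.0, -0.7]
finger_gap: 0.062
shift cm [0.6  0.01 0.02] turn [-0.002 -0.003  0.001] | q [ 0.14  0.71 -0.02  2.12  0.03  0.31 -1.25] t 8.55 F [ 1.1  0.  -0.7] gap 0.062
```

View pics/v3.png

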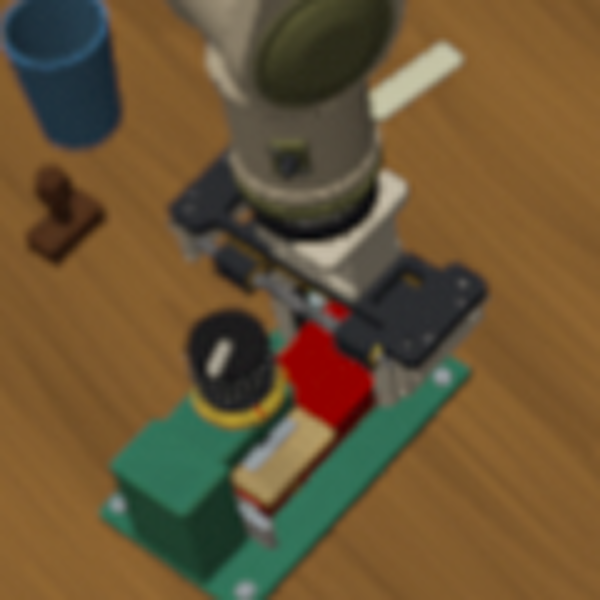

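The book is under the platen at (325,370), and its far end shows beyond the platen at (240,500), just short of the stop at (257,525). I'll creep it home with a light grip.

```bash
python3 -m creep '[{"jaw":1,"xyz":[0.1,0,0],"turn":[0,0,0]},{"jaw":1,"xyz":[0.2,0,0],"turn":[0,0,0]},{"jaw":1,"xyz":[0.3,0,0],"turn":[0,0,0]},{"jaw":1,"xyz":[0.3,0,0],"turn":[0,0,0]}]' 6;python3 plan.py 0.5502 -0.1273 0.016 12.3
```

```text
time_s: 9.0
eef_pos: [0.5473, -0.1278, 0.0162]
tcp_rot: [-3.121, -0.338, -0.004]
wrist_force: [0.4, -0.5, -1.5]
finger_gap: 0.0617
shift cm [0.3  0.01 0.02] turn [-0.002 -0.003  0.001] | q [ 0.14  0.71 -0.02  2.12  0.03  0.32 -1.25] t 9.0 F [ 0.4 -0.5 -1.5] gap 0.0617
```

```bash
python3 -m creep '[{"jaw":1,"xyz":[0.1,0,0],"turn":[0,0,0]},{"jaw":1,"xyz":[0.2,0,0],"turn":[0,0,0]},{"jaw":1,"xyz":[0.2,0,0],"turn":[0,0,0]}]' 6;python3 plan.py 0.5502 -0.1273 0.016 12.3
```

```text
time_s: 9.3
eef_pos: [0.5482, -0.1276, 0.0161]
tcp_rot: [-3.121, -0.338, -0.001]
wrist_force: [-4.8, -1.4, 3.2]
finger_gap: 0.0619
shift cm [0.2  0.02 0.01] turn [-0.002 -0.001  0.001] | q [ 0.14  0.71 -0.02  2.11  0.03  0.32 -1.25] t 9.3 F [-4.8 -1.4  3.2] gap 0.0619
```

```bash
python3 -m creep '[{"jaw":1,"xyz":[0.12,0,0],"turn":[0,0,0]},{"jaw":1,"xyz":[0.12,0,0],"turn":[0,0,0]},{"jaw":1,"xyz":[0.12,0,0],"turn":[0,0,0]}]' 6;python3 plan.py 0.5502 -0.1273 0.016 12.3
```

```text
time_s: 9.6
eef_pos: [0.5482, -0.1275, 0.0161]
tcp_rot: [-3.121, -0.337, 0.002]
wrist_force: [-5.3, -1.6, 3.5]
finger_gap: 0.0619
shift cm [0.2  0.02 0.01] turn [-0.002  0.001  0.   ] | q [ 0.14  0.71 -0.02  2.11  0.03  0.32 -1.25] t 9.6 F [-5.3 -1.6  3.5] gap 0.0619
```

The push is steady at about 5.5 N with no further motion, so the book is home. I'll release it and rise.

```bash
python3 -m creep '[{"jaw":0.9,"xyz":[0.05,0,0],"turn":[0,0,0]},{"jaw":0,"xyz":[0,0,0],"turn":[0,0,0]},{"jaw":0,"xyz":[0,0,0],"turn":[0,0,0]},{"jaw":0,"xyz":[-0.2,0,-1],"turn":[0,0,0]},{"jaw":0,"xyz":[-0.5,0,-5],"turn":[0,0,0]},{"jaw":0,"xyz":[-1,0,-10],"turn":[0,0,0]},{"jaw":0,"xyz":[-1,0,-15],"turn":[0,0,0]},{"jaw":0,"xyz":[-1,0,-18],"turn":[0,0,0]}]' 6
for y in 12.3 57.3 102.3 -77.7; do python3 plan.py 0.6283 -0.1103 0.19 $y; done
python3 - <<'E'
from h import *
a=imaging.grab_frame("top");b=imaging.grab_frame("scene")
np.save("s3.npy",b,allow_pickle=True)
for n,f in(("top",a),("scene",b)):
    im=f["pixels"]; hsv=cv2.cvtColor(im,cv2.COLOR_RGB2HSV).astype(int); vv,uu=np.mgrid[0:400,0:640]; P=pts(f,np.c_[uu.ravel(),vv.ravel()]).reshape(400,640,3)
    m=((hsv[...,0]<6)|(hsv[...,0]>174))&(hsv[...,1]>190)&(abs(P[...,2]-.036)<.006)&(abs(P[...,0]-.57)<.15)&(abs(P[...,1]+.12)<.1)
    Q=P[m][:,:2]-[.6283,-.1103]; c,s=np.cos(np.radians(12.3)),np.sin(np.radians(12.3)); Q=Q@np.array([[c,-s],[s,c]])
    if len(Q): r=cv2.minAreaRect((Q*1000).astype(np.float32)); print(n,m.sum(),"press frame x",Q[:,0].min(),Q[:,0].max(),"y",Q[:,1].min(),Q[:,1].max(),r, "z",np.median(P[m][:,2]))
save("v4",np.hstack([cv2.resize(a["pixels"][90:230,290:430],(400,400)),cv2.resize(b["pixels"][110:250,180:320],(400,400))]))
E
```

```text
time_s: 10.4
eef_pos: [0.5396, -0.1303, 0.2006]
tcp_rot: [-3.122, -0.337, -0.005]
wrist_force: [0.0, 1.2, -1.0]
finger_gap: 0.093
shift cm [ 9.09 -0.06  1.09] turn [-0.001 -0.003  0.   ] | q [ 0.15  0.42 -0.02  2.01  0.01  0.71 -1.23] t 10.4 F [ 0.   1.2 -1. ] gap 0.093
shift cm [ 9.09 -0.06  1.09] turn [ 0.001 -0.004 -0.785] | q [ 0.15  0.42 -0.02  2.01  0.01  0.71 -1.23] t 10.4 F [ 0.   1.2 -1. ] gap 0.093
shift cm [ 9.09 -0.06  1.09] turn [ 0.002 -0.003 -1.571] | q [ 0.15  0.42 -0.02  2.01  0.01  0.71 -1.23] t 10.4 F [ 0.   1.2 -1. ] gap 0.093
shift cm [ 9.09 -0.06  1.09] turn [-0.003 -0.002  1.571] | q [ 0.15  0.42 -0.02  2.01  0.01  0.71 -1.23] t 10.4 F [ 0.   1.2 -1. ] gap 0.093
top 271 press frame x -0.11635954428177069 -0.07029675480739438 y -0.02656027338891757 0.030961419994434414 ((-93.49616241455078, 2.263153076171875), (46.090431213378906, 57.39335250854492), 0.4679414927959442) z 0.035836508882241436
scene 377 press frame x -0.11535259722477133 0.029937326859998427 y -0.030461134735303996 0.031714322984841614 ((-42.808624267578125, 1.0384788513183594), (146.22320556640625, 61.60713577270508), 1.3570069074630737) z 0.037011013736859555
```

View pics/v4.png

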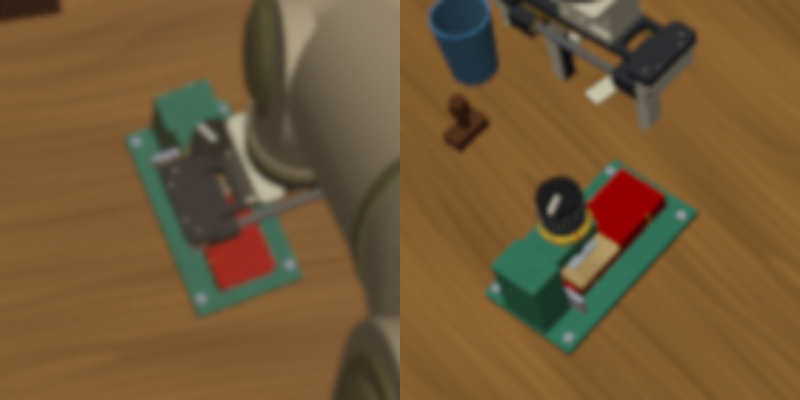

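The book lies flat, centred to about 1 mm and square, with its outer end at press x ≈ -0.116 (nominal). Next I'll go over the knob, with the jaws turned back counter-clockwise ready for the clockwise strokes.

```bash
python3 -m creep '[{"jaw":0,"xyz":[3,0,0],"turn":[0,0,-0.15]},{"jaw":0,"xyz":[6,0,0],"turn":[0,0,-0.3]},{"jaw":0,"xyz":[9.1,-0.1,0],"turn":[0,0,-0.45]},{"jaw":0,"xyz":[9.1,-0.1,0],"turn":[0,0,-0.6]},{"jaw":0,"xyz":[9.1,-0.1,0],"turn":[0,0,-0.75]},{"jaw":0,"xyz":[9.1,-0.1,0],"turn":[0,0,-0.9]},{"jaw":0,"xyz":[9.1,-0.1,0],"turn":[0,0,-1.05]},{"jaw":0,"xyz":[9.1,-0.1,0],"turn":[0,0,-1.2]}]' 40
python3 plan.py 0.6283 -0.1103 0.115 81
```

```text
time_s: 11.3
eef_pos: [0.6294, -0.11, 0.2015]
tcp_rot: [2.379, 2.047, 0.009]
wrist_force: [0.7, -0.0, -0.5]
finger_gap: 0.093
shift cm [-0.06 -0.16  8.65] turn [ 0.006 -0.002  0.007] | q [ 0.32  0.53 -0.35  1.81  0.24  0.83 -0.3 ] t 11.3 F [ 0.7 -0.  -0.5] gap 0.093
```

```bash
python3 -m creep '[{"jaw":0,"xyz":[-0.05,-0.15,3],"turn":[0.006,-0.002,0]},{"jaw":0,"xyz":[-0.05,-0.15,6],"turn":[0.006,-0.002,0]},{"jaw":0,"xyz":[-0.05,-0.15,8],"turn":[0.006,-0.002,0]},{"jaw":0,"xyz":[-0.05,-0.15,8.6],"turn":[0.006,-0.002,0]},{"jaw":0,"xyz":[-0.05,-0.15,8.6],"turn":[0.006,-0.002,0]}]' 40
python3 plan.py 0.6283 -0.1103 0.115 81
```

```text
time_s: 11.8
eef_pos: [0.6279, -0.11, 0.1146]
tcp_rot: [-2.38, -2.049, 0.001]
wrist_force: [-0.1, -0.1, 0.4]
finger_gap: 0.0932
shift cm [-0.03  0.04 -0.04] turn [-0.001 -0.     0.008] | q [ 0.29  0.63 -0.31  1.88  0.29  0.67 -0.35] t 11.8 F [-0.1 -0.1  0.4] gap 0.0932
```

```bash
python3 -m creep '[{"jaw":1,"xyz":[0,0,0],"turn":[0,0,0]},{"jaw":1,"xyz":[0,0,0],"turn":[0,0,0]},{"jaw":1,"xyz":[0,0,0],"turn":[0,0,0]},{"jaw":1,"xyz":[0,0,0],"turn":[0,0,0]},{"jaw":1,"xyz":[0,0,0],"turn":[0,0,0]},{"jaw":1,"xyz":[0,0,0],"turn":[0,0,0]}]' 40
cat > st.py <<'E'
from h import *
s=ctrl.read_state(); A=R.from_rotvec(s["tcp_rot"]).as_matrix()
print("t",round(s["time_s"],2),"yaw",round(np.arctan2(A[1,0],A[0,0]),3),"tilt",A[2,:2].round(3),"p",s["eef_pos"].round(4),"F",s["wrist_force"].round(1),"T",s["torque"].round(3),"gap",round(s["finger_gap"],4),"q7",round(s["q"][6],2),"ef7",round(s["joint_efforts"][6],3))
E
python3 st.py
```

```text
time_s: 12.4
eef_pos: [0.628, -0.11, 0.1148]
tcp_rot: [-2.38, -2.049, 0.001]
wrist_force: [-2.7, 0.1, 3.2]
finger_gap: 0.0499
t 12.4 yaw 1.421 tilt [ 0.    -0.001] p [ 0.628  -0.11    0.1148] F [-2.7  0.1  3.2] T [ 0.164  1.011 -0.025] gap 0.0499 q7 -0.35 ef7 0.004
```

```bash
python3 -m creep '[{"jaw":1,"xyz":[0,0,0],"turn":[0,0,0.14]},{"jaw":1,"xyz":[0,0,0],"turn":[0,0,0.28]},{"jaw":1,"xyz":[0,0,0],"turn":[0,0,0.42]},{"jaw":1,"xyz":[0,0,0],"turn":[0,0,0.56]}]' 40; python3 st.py;  python3 -m creep '[{"jaw":1,"xyz":[0,0,0],"turn":[0,0,0.14]},{"jaw":1,"xyz":[0,0,0],"turn":[0,0,0.28]},{"jaw":1,"xyz":[0,0,0],"turn":[0,0,0.42]},{"jaw":1,"xyz":[0,0,0],"turn":[0,0,0.5]}]' 40; python3 st.py
```

```text
time_s: 12.8
eef_pos: [0.6268, -0.1102, 0.1147]
tcp_rot: [-2.857, -1.303, 0.004]
wrist_force: [-4.0, 0.9, 1.6]
finger_gap: 0.0472
t 12.8 yaw 0.855 tilt [-0.002 -0.003] p [ 0.6268 -0.1102  0.1147] F [-4.   0.9  1.6] T [-0.154  0.742  0.077] gap 0.0472 q7 -0.77 ef7 1.678
time_s: 13.2
eef_pos: [0.6266, -0.1101, 0.1148]
tcp_rot: [-3.093, -0.548, 0.006]
wrist_force: [-0.8, 0.3, 0.6]
finger_gap: 0.0472
t 13.2 yaw 0.351 tilt [-0.003 -0.001] p [ 0.6266 -0.1101  0.1148] F [-0.8  0.3  0.6] T [-0.095  0.146  0.156] gap 0.0472 q7 -1.14 ef7 0.187
```

```bash
m() { :; }; python3 -m creep '[{"jaw":1,"xyz":[0,0,0],"turn":[0,0,0.08]},{"jaw":1,"xyz":[0,0,0],"turn":[0,0,0.16]}]' >/dev/null; python3 st.py;  python3 -m creep '[{"jaw":1,"xyz":[0,0,0],"turn":[0,0,0.08]},{"jaw":1,"xyz":[0,0,0],"turn":[0,0,0.16]}]' >/dev/null; python3 st.py; python3 -m creep '[{"jaw":1,"xyz":[0,0,0],"turn":[0,0,0.08]},{"jaw":1,"xyz":[0,0,0],"turn":[0,0,0.16]}]' >/dev/null; python3 st.py
```

```text
t 13.4 yaw 0.188 tilt [-0.004 -0.001] p [ 0.6266 -0.11    0.1148] F [-0.6  0.1  0.5] T [-0.035  0.042  0.182] gap 0.0475 q7 -1.26 ef7 0.72
t 13.6 yaw 0.025 tilt [-0.004  0.   ] p [ 0.6265 -0.1099  0.1148] F [-0.6 -0.2  0.5] T [-0.047 -0.021  0.19 ] gap 0.0475 q7 -1.38 ef7 0.738
t 13.8 yaw -0.137 tilt [-0.004  0.001] p [ 0.6265 -0.1098  0.1147] F [-0.2  0.6 -0.7] T [-0.01   0.027  0.165] gap 0.0476 q7 -1.5 ef7 0.736
```

```bash
python3 -m creep '[{"jaw":1,"xyz":[0,0,0],"turn":[0,0,0.08]},{"jaw":1,"xyz":[0,0,0],"turn":[0,0,0.16]}]' >/dev/null; python3 st.py;  python3 -m creep '[{"jaw":1,"xyz":[0,0,0],"turn":[0,0,0.08]},{"jaw":1,"xyz":[0,0,0],"turn":[0,0,0.16]}]' >/dev/null; python3 st.py
```

```text
t 14.0 yaw -0.3 tilt [-0.004  0.001] p [ 0.6265 -0.1098  0.1148] F [ 1.1 -0.1  0.2] T [-0.115  0.038  0.199] gap 0.0471 q7 -1.61 ef7 0.735
t 14.2 yaw -0.463 tilt [-0.003  0.002] p [ 0.6265 -0.1097  0.1148] F [ 0.1 -0.  -0.1] T [-0.075 -0.007  0.187] gap 0.0472 q7 -1.73 ef7 0.734
```

```bash
python3 -m creep '[{"jaw":1,"xyz":[0,0,0],"turn":[0,0,0.08]},{"jaw":1,"xyz":[0,0,0],"turn":[0,0,0.16]}]' >/dev/null; python3 st.py;  python3 -m creep '[{"jaw":1,"xyz":[0,0,0],"turn":[0,0,0.08]},{"jaw":1,"xyz":[0,0,0],"turn":[0,0,0.16]}]' >/dev/null; python3 st.py
```

```text
t 14.4 yaw -0.626 tilt [-0.003  0.003] p [ 0.6266 -0.1097  0.1148] F [-0.1 -1.1  0.2] T [-0.034  0.019  0.199] gap 0.0475 q7 -1.85 ef7 0.734
t 14.6 yaw -0.788 tilt [-0.002  0.003] p [ 0.6266 -0.1096  0.1148] F [ 0.2 -1.1 -0.7] T [-0.026 -0.035  0.166] gap 0.0477 q7 -1.97 ef7 0.734
```

```bash
python3 -m creep '[{"jaw":1,"xyz":[0,0,0],"turn":[0,0,0.08]},{"jaw":1,"xyz":[0,0,0],"turn":[0,0,0.16]}]' >/dev/null; python3 st.py;  python3 -m creep '[{"jaw":1,"xyz":[0,0,0],"turn":[0,0,0.08]},{"jaw":1,"xyz":[0,0,0],"turn":[0,0,0.16]}]' >/dev/null; python3 st.py
```

```text
t 14.8 yaw -0.951 tilt [-0.002  0.003] p [ 0.6267 -0.1095  0.1148] F [ 1.4 -0.4 -0.7] T [-0.028 -0.051  0.262] gap 0.0475 q7 -2.08 ef7 0.69
t 15.0 yaw -1.113 tilt [-0.001  0.004] p [ 0.6267 -0.1095  0.1148] F [ 0.8 -1.1  0.4] T [ 0.042 -0.083  0.328] gap 0.0473 q7 -2.2 ef7 0.648
```

Torque is rising from 0.19 towards 0.32, so the platen is on the book. I'll carry on in small steps and watch for the plateau that marks the ratchet slipping.

```bash
python3 -m creep '[{"jaw":1,"xyz":[0,0,0],"turn":[0,0,0.06]},{"jaw":1,"xyz":[0,0,0],"turn":[0,0,0.1]}]' >/dev/null; python3 st.py;  python3 -m creep '[{"jaw":1,"xyz":[0,0,0],"turn":[0,0,0.06]},{"jaw":1,"xyz":[0,0,0],"turn":[0,0,0.1]}]' >/dev/null; python3 st.py;python3 -m creep '[{"jaw":1,"xyz":[0,0,0],"turn":[0,0,0.06]},{"jaw":1,"xyz":[0,0,0],"turn":[0,0,0.1]}]' >/dev/null; python3 st.py
```

```text
t 15.2 yaw -1.215 tilt [-0.     0.004] p [ 0.6267 -0.1094  0.1148] F [-0.7 -1.  -0.2] T [-0.109 -0.038  0.312] gap 0.0474 q7 -2.28 ef7 -0.092
t 15.4 yaw -1.316 tilt [0.    0.004] p [ 0.6268 -0.1094  0.1147] F [ 0.4 -1.1 -1.1] T [-0.073 -0.011  0.326] gap 0.0473 q7 -2.35 ef7 -0.048
t 15.6 yaw -1.418 tilt [0.001 0.004] p [ 0.6268 -0.1094  0.1148] F [ 0.1 -0.7 -0.5] T [-0.034 -0.063  0.368] gap 0.0476 q7 -2.42 ef7 -0.047
```

The ratchet is slipping: torque has levelled off, with the slip starting at yaw ≈ -1.2. Joint 7 is near its range, so I'll release, turn back and take the knob again.

```bash
python3 -m creep '[{"jaw":0,"xyz":[0,0,0],"turn":[0,0,0]},{"jaw":0,"xyz":[0,0,0],"turn":[0,0,0]},{"jaw":0,"xyz":[0,0,0],"turn":[0,0,0]},{"jaw":0,"xyz":[0,0,0],"turn":[0,0,-0.15]},{"jaw":0,"xyz":[0,0,0],"turn":[0,0,-0.3]},{"jaw":0,"xyz":[0,0,0],"turn":[0,0,-0.45]},{"jaw":0,"xyz":[0,0,0],"turn":[0,0,-0.6]},{"jaw":0,"xyz":[0,0,0],"turn":[0,0,-0.7]}]' 40 >/dev/null; python3 st.py; python3 -m creep '[{"jaw":1,"xyz":[0,0,0],"turn":[0,0,0]},{"jaw":1,"xyz":[0,0,0],"turn":[0,0,0]},{"jaw":1,"xyz":[0,0,0],"turn":[0,0,0]},{"jaw":1,"xyz":[0,0,0],"turn":[0,0,0]},{"jaw":1,"xyz":[0,0,0],"turn":[0,0,0]},{"jaw":1,"xyz":[0,0,0],"turn":[0,0,0]},{"jaw":1,"xyz":[0,0,0],"turn":[0,0,0]}]' 40 >/dev/null; python3 st.py;python3 -m creep '[{"jaw":1,"xyz":[0,0,0],"turn":[0,0,0.05]},{"jaw":1,"xyz":[0,0,0],"turn":[0,0,0.1]}]' >/dev/null; python3 st.py
```

```text
t 16.4 yaw -0.712 tilt [-0.002  0.003] p [ 0.6269 -0.1095  0.1149] F [ 0.1 -0.9 -0.6] T [0.115 0.034 0.035] gap 0.0928 q7 -1.91 ef7 -0.722
t 17.1 yaw -0.712 tilt [-0.002  0.003] p [ 0.6267 -0.1096  0.115 ] F [-1.4 -0.6  0.6] T [ 0.011  0.161 -0.03 ] gap 0.0471 q7 -1.91 ef7 -0.023
t 17.3 yaw -0.814 tilt [-0.002  0.003] p [ 0.6267 -0.1096  0.115 ] F [-0.5  0.  -0.5] T [0.068 0.042 0.311] gap 0.0473 q7 -1.99 ef7 0.31
```

```bash
python3 -m creep '[{"jaw":1,"xyz":[0,0,0],"turn":[0,0,0.06]},{"jaw":1,"xyz":[0,0,0],"turn":[0,0,0.1]}]' >/dev/null; python3 st.py;  python3 -m creep '[{"jaw":1,"xyz":[0,0,0],"turn":[0,0,0.06]},{"jaw":1,"xyz":[0,0,0],"turn":[0,0,0.1]}]' >/dev/null; python3 st.py;python3 -m creep '[{"jaw":1,"xyz":[0,0,0],"turn":[0,0,0.06]},{"jaw":1,"xyz":[0,0,0],"turn":[0,0,0.12]}]' >/dev/null; python3 st.py
```

```text
t 17.5 yaw -0.916 tilt [-0.001  0.004] p [ 0.6268 -0.1095  0.115 ] F [ 0.3 -0.8  0.8] T [0.017 0.002 0.327] gap 0.0476 q7 -2.06 ef7 -0.057
t 17.7 yaw -1.018 tilt [-0.001  0.004] p [ 0.6268 -0.1095  0.1149] F [0.2 0.1 1.1] T [ 0.011 -0.041  0.359] gap 0.0472 q7 -2.13 ef7 -0.052
t 17.9 yaw -1.14 tilt [-0.     0.004] p [ 0.6268 -0.1095  0.115 ] F [ 0.6 -0.7 -0. ] T [ 0.07  -0.039  0.342] gap 0.0473 q7 -2.22 ef7 0.392
```

```bash
python3 -m creep '[{"jaw":1,"xyz":[0,0,0],"turn":[0,0,0.04]},{"jaw":1,"xyz":[0,0,0],"turn":[0,0,0.07]}]' >/dev/null; python3 st.py;  python3 -m creep '[{"jaw":0,"xyz":[0,0,0],"turn":[0,0,0]},{"jaw":0,"xyz":[0,0,0],"turn":[0,0,0]},{"jaw":0,"xyz":[0,0,0],"turn":[0,0,0]},{"jaw":0,"xyz":[0,0,0],"turn":[0,0,0]},{"jaw":0,"xyz":[0,0,-2],"turn":[0,0,0]},{"jaw":0,"xyz":[0,0,-5],"turn":[0,0,0]},{"jaw":0,"xyz":[0,0,-9],"turn":[0,0,0]},{"jaw":0,"xyz":[0,0,-12],"turn":[0,0,0]}]' >/dev/null; python3 st.py;  python3 plan.py 0.5 -0.4 0.25 -65
```

```text
t 18.1 yaw -1.211 tilt [0.    0.004] p [ 0.6268 -0.1095  0.115 ] F [-1.2 -1.2 -0.1] T [ 0.018 -0.049  0.328] gap 0.0474 q7 -2.27 ef7 -0.113
t 18.9 yaw -1.211 tilt [0.001 0.003] p [ 0.6274 -0.1096  0.237 ] F [0.1 0.  0.2] T [ 0.109 -0.156 -0.046] gap 0.0928 q7 -2.36 ef7 0.254
shift cm [22.7  22.15 -1.21] turn [ 0.003 -0.001 -0.077] | q [-0.28  0.52  0.55  1.81 -0.33  0.9  -2.36] t 18.9 F [0.1 0.  0.2] gap 0.0928
```

```bash
python3 -m creep '[{"jaw":0,"xyz":[4,4,0],"turn":[0,0,0]},{"jaw":0,"xyz":[8,8,0],"turn":[0,0,0]},{"jaw":0,"xyz":[12,12,0],"turn":[0,0,0]},{"jaw":0,"xyz":[16,16,0],"turn":[0,0,0]},{"jaw":0,"xyz":[20,20,0],"turn":[0,0,0]},{"jaw":0,"xyz":[22,22,0],"turn":[0,0,0]},{"jaw":0,"xyz":[22,22,0],"turn":[0,0,0]},{"jaw":0,"xyz":[22,22,0],"turn":[0,0,0]}]' >/dev/null; python3 st.py
python3 - <<'E'
from h import *
a=imaging.grab_frame("top");b=imaging.grab_frame("scene")
for n,f in(("top",a),("scene",b)):
    im=f["pixels"]; hsv=cv2.cvtColor(im,cv2.COLOR_RGB2HSV).astype(int); vv,uu=np.mgrid[0:400,0:640]; P=pts(f,np.c_[uu.ravel(),vv.ravel()]).reshape(400,640,3)
    c,s=np.cos(np.radians(12.3)),np.sin(np.radians(12.3)); W=P-[.6283,-.1103,0]; X=W[...,0]*c+W[...,1]*s; Y=-W[...,0]*s+W[...,1]*c
    m=((hsv[...,0]<6)|(hsv[...,0]>174))&(hsv[...,1]>190)&(abs(P[...,2]-.036)<.006)&(abs(X+.04)<.1)&(abs(Y)<.05)
    Q=np.c_[X[m],Y[m]]
    r=cv2.minAreaRect((Q*1000).astype(np.float32)); print(n,m.sum(),"x",Q[:,0].min().round(4),Q[:,0].max().round(4),"y",Q[:,1].min().round(4),Q[:,1].max().round(4),"rect",r)
    pl=(abs(X)<.025)&(Y>.027)&(Y<.038)&(P[...,2]>.02)&(P[...,2]<.07); print(" platen top z",np.median(P[...,2][pl]).round(4),pl.sum())
    f0=np.load(n+"0.npy",allow_pickle=True).item(); P0=np.load(n+"P.npy"); W0=P0-[.6283,-.1103,0]; X0=W0[...,0]*c+W0[...,1]*s; Y0=-W0[...,0]*s+W0[...,1]*c
    p0=(abs(X0)<.025)&(Y0>.027)&(Y0<.038)&(P0[...,2]>.02)&(P0[...,2]<.07); print(" platen top z at start",np.median(P0[...,2][p0]).round(4))
    d=np.abs(im.astype(int)-f0["pixels"]).max(2); print(" changed px",(d>60).sum())
save("v5",np.hstack([cv2.resize(a["pixels"][100:220,310:430],(400,400),interpolation=2),cv2.resize(b["pixels"][140:240,190:290],(400,400),interpolation=2)]))
save("v6",np.hstack([cv2.resize(a["pixels"],(400,250)),cv2.resize(b["pixels"],(400,250))]))
E
```

```text
t 19.7 yaw -1.216 tilt [0.002 0.003] p [ 0.4972 -0.3954  0.2381] F [0.7 0.3 0.4] T [ 0.127 -0.022 -0.012] gap 0.0929 q7 -1.87 ef7 0.358
top 521 x -0.1167 -0.0333 y -0.0263 0.0315 rect ((-74.95750427246094, 2.584087371826172), (57.70587158203125, 83.3943862915039), 89.82598876953125)
 platen top z 0.0461 59
 platen top z at start 0.0504
 changed px 18013
scene 373 x -0.1142 -0.0373 y -0.0297 0.0317 rect ((-75.70954895019531, 1.0260791778564453), (76.88347625732422, 61.42893981933594), 0.21390847861766815)
 platen top z 0.046 61
 platen top z at start 0.0514
 changed px 3265
```

View pics/v5.png

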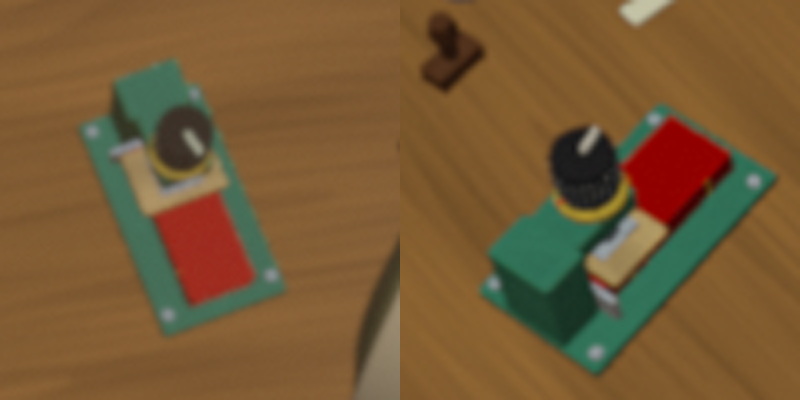

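View pics/v6.png

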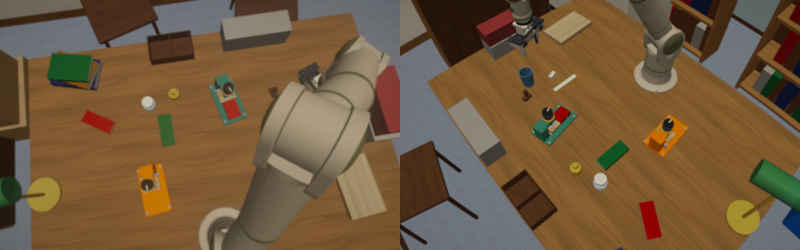

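Both views agree. The platen's top is at 46 mm (12 + 24 + 10), so it lies on the book, and the book is against the stop and square. The white line on the knob has turned about 190°, which matches the 3.3 rad turned by the gripper. The bystanders look unmoved and the robot is clear, so I'm handing the job in.

```bash
python3 -c "
from h import *
print(workorder.finish_job())"
```

```text
the job is handed in; nothing more can be done
None
```

The red book farthest to the robot's right is in the green press, pushed home against the stop and clamped. I handed the job in with the robot clear, at about 20 s of the 72 s allowed.

- **Book:** I slid it in with a light 6 N grip, and it pressed on the stop steadily at about 5.5 N. The last views put its outer end at press x of -114 to -117 mm (nominal -116). It is 1 to 2.5 mm off centre and less than 0.02 rad out of square.
- **Platen:** Its top came down from about 51 mm to 46 mm, which is the height of the bed, book and platen together. The knob torque levelled off at about 0.33 N m, so the ratchet was slipping.
- **Ratchet:** I worked the slip out from torque and turn angle, since it can't be read directly. My estimate is 0.63 rad, about three clicks, and the bounds are roughly 0.5 to 0.9 rad. I did not see the red mark on the collar, so this has no check from the pictures beyond the knob's total turn of about 190°, which fits the 3.3 rad turned.
- **Other things:** The bystanders looked unmoved in the last overview, but I did not measure them individually. No check failed or disagreed.

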